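# Refit and shut the drain cock plug of a settling tank

### The arm

A 6-joint arm with a two-finger parallel gripper is mounted at the origin on the work surface. World frame = base frame: x ahead of the robot, y to its left, z up, the work surface at z = 0. Lengths are in m, angles in degrees, forces in N, time in s.
With the tool pointing down it reaches from about 0.275 to 0.85 m from the base axis. Payload 5.2 kg.
Tool frame: the origin (TCP) lies between the finger pads; the fingertips stand 14 mm ahead of it and the grasp point (between the pads) lies 5 mm behind it; z points along the fingers, y is the direction in which the jaws open and shut (so a half turn about z gives the same grasp; the last joint's range is limited). The gripper opens to 85 mm and grips with 20 to 120 N. Pads are 22 mm wide; open, the fingers measure 114 mm over their backs; the gripper's body (76 mm by 85 mm) begins 54 mm behind the grasp point. The pads swing forward as they close: fully open they stand 13 mm farther back than shut.
Start: joints at [62.808, 14.817, 87.949, -0, 77.235, -11.62], TCP at [0.148, 0.53, 0.245] pointing down, gripper open.
Joint ranges: [-179.93, 179.93], [-52.35, 119.4], [10.71, 147.94], [-69.91, 249.91], [12.55, 155.21], [-178.61, 178.61]. Speed limits (degrees/s): [147.25, 147.25, 180, 180, 180, 180].

### API

Orientations are given as a 3x3 rotation matrix whose columns are the frame's x, y, z axes.
In Python, from rig import ctrl gives the robot as it stands. The module is installed in compiled form; this text tells all that it offers.
- The arm moves only by the tool step_arm, never from a script. Its argument "targets" is a list of rows, each an object of numbers: "x", "y", "z": the shift along the tool's x, y, z in cm; "ax", "ay", "az": the turn, a rotation vector about the tool's x, y, z in degrees; "hand": the finger opening in cm, from 0 to 8.54. In form: [{"x": .., "y": .., "z": .., "ax": .., "ay": .., "az": .., "hand": ..}, ...]. A call has exactly 10 rows; each row is the pose to reach, as a shift and turn from the pose commanded when the call began, along the tool's axes at that moment; what a row does not reach only later rows make up. A row lasts 1/12 s, in which the tool goes at most 41.7 mm and 7.16 degrees, less where a joint would pass 70% of its speed; a pose out of reach is approached as far as the arm can. A call with a gripper value outside its range is refused whole. The fingers move at their own pace and stop on an object; the grip force is fixed at half the most. Time passes only in rows, so rows that repeat a pose let the fingers close, or fill a call up. It gives the time, the measured TCP pose, the force and the opening at its end, in the units of the state.
- ctrl.observe(): the state, without advancing time (a new reading comes with each control period).
- ctrl.get_image(name): name is "side" or "top" or "wrist"; returns (picture, depth): 480x640x3 uint8, red, green, blue; 480x640 float32, m along the optical axis (not along the pixel's ray), 0 where there is no reading.
- ctrl.get_calibration(name): a dict with "mtx" (3x3 intrinsics, pixels), "position" and "orientation" of the camera in the world. Camera axes: x right, y down, z forward; pixel columns grow to the right and rows downward; lengths in m; the calibration is good to about 2 mm. A picture is of the moment at which its call begins: read the wrist's pose just before it. get_calibration takes no time and is no camera call; for the wrist camera it gives the pose at the moment of the call.
- ctrl.hand_in(): hands the job in, once; it reports no verdict.
The state is a dict: "clock": time; "joint_pos": joint angles; "qvel": joint speeds; "joint_torque": joint torques, N m; "tool_pos": TCP position; "orientation": TCP orientation; "wrist_force": force on the tool from outside, world axes, zero at the start; "moment": the same for the moment, N m; "width": finger opening in m.
Only numpy, scipy, OpenCV 4.12 (cv2) and the standard library are available. Lean on these libraries where they do the work, as an engineer would, in place of code of your own. Each camera call takes 0.05 s, during which the arm holds its last target. There are 200 camera calls.

### The job

Take the steel plug with the T-shaped handle out of the wooden drying block and set it in the open barrel of the settling tank's drain cock, with its handle in line with the pipe. Then, pressing down gently while you turn it a quarter turn either way, work it fully home, so that its collar rests on the white bush, the handle stands square across the pipe and the plug stays there when let go. Forcing it straight down spoils the bush: never push down on it with more than 20 N (about 2 kg), and leave the bowl, the jar and the brush where they are.

Things in the scene. Friction and masses are not known exactly. Their poses are not given: they have to be found in the camera images.
- plug_grip (a point): Centre of the T-bar of the loose steel plug, the place to grip. The bar is 60 mm long (this frame's x), 12 mm thick (y), 20 mm high (z up). The underside of the plug's collar lies 30 mm below this point. At the start the plug stands upright in the drying block, its collar on the block's top.
- plug_seat (a point): Centre of the underside of the plug's collar, on the plug's axis; same axes as plug_grip. When the plug is home the collar rests on the top of the white bush, 1 to 11 mm above cock_mouth.
- cock_mouth (a point): Centre of the upper rim of the drain cock's upright brass barrel (44 mm across), 100 mm above the bench, on its axis. Fixed. z up, y along the pipe towards the tank (the spout is at -y), x square across the pipe. A white bush (34 mm outside, 21 mm inside) stands out of the rim by 1 to 11 mm, differing with wear: its height is not measured.
- tank: The fixed grey settling tank with the brass pipe and cock; origin on the bench under the cock's axis, same axes as cock_mouth. The tank box is 200 x 240 x 125 mm high, centred 215 mm along +y; pipe (22 mm) and spout are at 68 mm height, the spout ends 84 mm along -y.
- rack_hole (a point): Centre of the hole at the top of the fixed wooden drying block (75 x 75 x 45 mm high); the hole is 22 mm across, loose around the plug.
- bowl: White bowl, 90 mm across, 36 mm high, standing under the spout; origin at the centre of its underside. To be left alone.
- jar: Amber glass jar, 68 mm across, 85 mm high; origin at the centre of its underside. To be left alone.
- brush: Brush lying on the bench; origin near its middle. To be left alone.
- plug: The plug as a whole, about 190 g; origin at plug_seat, x along the T-bar, z up. Below the bar a 12 mm round stem, then the collar, 28 mm across and 5 mm thick; below the collar the taper, 34 mm long, 18 mm across at the collar and 7.8 mm at its tip.
- bush (a joint): How far the bush is pressed down into the gasket under it, in m: 0 untouched; it gives 0.0005 m for every 10 N of downward push and springs back; 0.001 is 20 N, the limit. Too small to read well here: feel the force on the tool.
- lining0 (a joint): Outward spread of one of six sprung segments inside the bush, which line a tapered hole that matches the plug, in m: 0 at rest. They first touch the plug when its collar is about 8 mm above the bush's top; fully home they are spread by 0.0012. Pushing it home without turning needs about 30 N; while it turns, 10 to 15 N and about 0.2 N m. Too small to read well here.
- lining3 (a joint): The same for the segment opposite lining0. Wedged by the segments, the plug stays where it is left. When its collar meets the top of the bush it sinks no further.
Not all that is in view belongs to the job. What is shaped like the plug but green is not meant.

How it is judged (in metres and radians):
On the way:
1. the plug's taper is in the barrel with the handle in line with the pipe (within 20 degrees) (z of plug_seat in the frame of cock_mouth below 0.026 m and horizontal distance between plug_seat and cock_mouth below 0.006 m and angle between the x axis of plug and the y axis of tank, either way round below 0.35 rad), for 0.1 s.
At the end, for the whole second after the job is handed in: The plug stands upright (within 3.4 degrees) in the cock, within 3 mm of its axis, wedged home in the bush (segments spread by at least 0.9 mm, which is a collar gap under 2 mm), its handle square across the pipe (within 12 degrees), at rest and let go (value of joint each of lining0, lining3 above 0.0009 m and z of plug_seat in the frame of cock_mouth below 0.015 m and horizontal distance between plug_seat and cock_mouth below 0.003 m and angle between plug's own z axis and vertical below 0.06 rad and angle between the x axis of plug and the x axis of tank, either way round below 0.21 rad and linear speed of plug below 0.01 m/s and angular speed of plug below 0.1 rad/s and contact force between the fingers and plug below 0.1 N); the robot touches nothing.
It fails at once if the bush is pushed down with more than 20 N (its gasket squashed by more than 1 mm) (value of joint bush above 0.001 m).
It fails at once if the bowl, the jar or the brush is moved by more than 25 mm (distance of any of bowl, jar, brush from where it was at the start of the episode above 0.025 m).
It also fails if it takes over 72 s, if anything falls off the work surface, if the arm or the gripper's body presses on something with over 40 N, if the wrist force passes 120 N, or if a joint passes its speed limit or range.

## Working session

There is one attempt and no reset: what is moved stays moved. The work goes in short steps, Python scripts to look and compute and a tool call to move; the robot and the scene stay as the last step left them, time stands still between calls to the robot, and variables do not carry over. Pictures are saved under pics/ and viewed, about 8 in all and at most 12, crops included, and the job is handed in when it is done.

Besides the shell and the picture viewer there is one more tool, called after "Request:" by a JSON object that holds its "fn" and its "kwargs", one argument or row to a line. step_arm: Moves the arm, as the interface text tells. Its arguments: {"type":"object","properties":{"targets":{"type":"array"}},"required":["targets"]}

```bash
mkdir -p pics
cat > h.py <<'E'
import numpy as np, cv2
from rig import ctrl
def snap(n,fn=None):
    c=ctrl.get_calibration(n); im,d=ctrl.get_image(n)
    np.savez(f'{fn or n}.npz',im=im,d=d,K=c['mtx'],p=c['position'],R=c['orientation'])
    if fn: cv2.imwrite(f'pics/{fn}.png',im[:,:,::-1])
    return im,d,c
def cloud(fn):
    f=np.load(f'{fn}.npz'); K=f['K'];d=f['d']
    v,u=np.mgrid[:480,:640]
    P=np.stack([(u-K[0,2])/K[0,0]*d,(v-K[1,2])/K[1,1]*d,d],-1)@np.array(f['R']).T+f['p']
    P[d==0]=np.nan
    return P,f['im']
E
python3 - <<'E'
from h import *
s=ctrl.observe(); print({k:np.round(v,3) for k,v in s.items()})
for n in('top','side','wrist'):
    im,d,c=snap(n,n+'0'); print(n,np.round(c['position'],3),np.round(c['orientation'],2).tolist(),np.round(c['mtx'],0).tolist(),(d==0).mean())
E
```

```text
{'clock': np.float64(0.0), 'joint_pos': array([ 62.807,  14.858,  88.01 ,  -0.   ,  77.235, -11.618]), 'qvel': array([-0.028,  0.048,  0.022, -0.   , -0.103,  0.012]), 'joint_torque': array([-3.0000e-03, -4.4603e+01, -2.9056e+01, -1.0000e-03,  1.2000e-02,
       -0.0000e+00]), 'tool_pos': array([0.147, 0.529, 0.244]), 'orientation': array([[-0.963,  0.269, -0.001],
       [ 0.269,  0.963, -0.002],
       [ 0.   , -0.002, -1.   ]]), 'wrist_force': array([1.152, 0.563, 0.548]), 'moment': array([-0.023,  0.016,  0.018]), 'width': np.float64(0.085)}
top [ 0.375 -0.11   0.947] [[-0.05, -0.98, 0.2], [-1.0, 0.05, -0.01], [0.0, -0.2, -0.98]] [[545.0, 0.0, 314.0], [0.0, 545.0, 237.0], [0.0, 0.0, 1.0]] 0.004039713541666667
side [ 0.42  -0.709  0.472] [[0.98, -0.12, 0.18], [-0.21, -0.54, 0.81], [-0.0, -0.83, -0.55]] [[471.0, 0.0, 321.0], [0.0, 471.0, 246.0], [0.0, 0.0, 1.0]] 0.0038020833333333335
wrist [0.067 0.552 0.374] [[0.27, 0.91, 0.31], [0.96, -0.25, -0.09], [-0.0, 0.32, -0.95]] [[331.0, 0.0, 314.0], [0.0, 331.0, 237.0], [0.0, 0.0, 1.0]] 0.003837890625
```

View pics/top0.png

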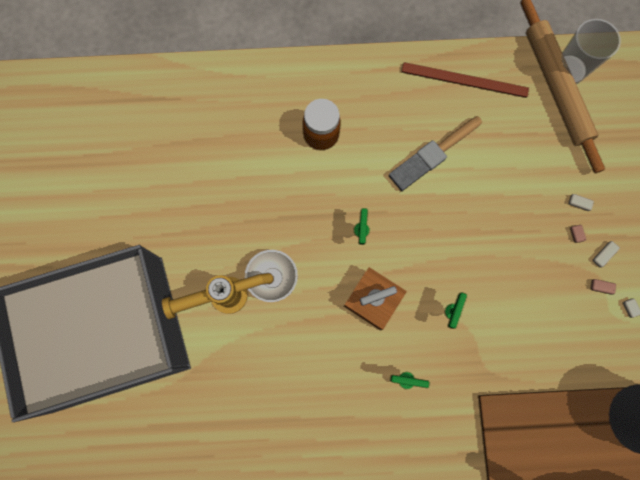

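View pics/side0.png

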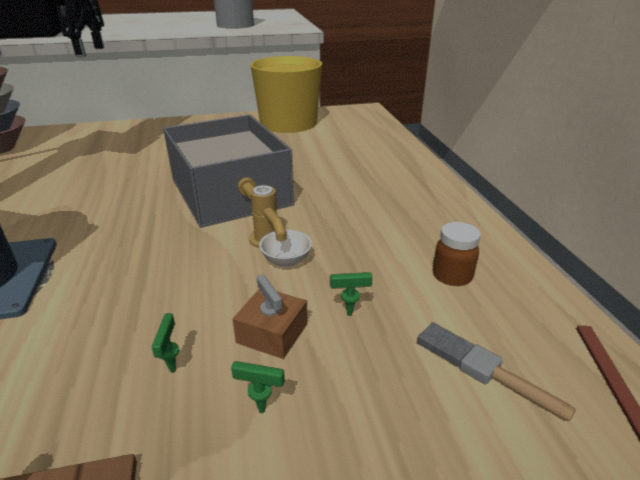

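The top view shows the plug's grey bar at (378,297) in the block, the cock's barrel and bush at (220,288), the bowl at (271,276), and three green decoys. In the side view the bar is at (269,292) and the bush at (263,191).

Run:
```python
from h import *
def rep(name,M,P):
    Q=P[M]; print(name,len(Q),'med',np.round(np.median(Q,0),4),'min',np.round(np.percentile(Q,3,0),4),'max',np.round(np.percentile(Q,97,0),4)); return Q
def rect(Q):
    r=cv2.minAreaRect((Q[:,:2]*1000).astype(np.float32)); print('  rect mm',np.round(r[0],1),np.round(r[1],1),round(r[2],1))
for n,bar,bush in(('top0',(378,297),(220,288)),('side0',(269,292),(263,191))):
    P,im=cloud(n); v,u=np.mgrid[:480,:640]
    hsv=cv2.cvtColor(im,cv2.COLOR_RGB2HSV)
    near=lambda c,r:(abs(u-c[0])<r)&(abs(v-c[1])<r)
    grey=hsv[:,:,1]<70
    B=near(bar,32)&grey&(P[:,:,2]>.066)&(P[:,:,2]<.1)
    Q=rep(n+' bar',B,P); rect(Q)
    T=Q[Q[:,2]>np.percentile(Q[:,2],90)-.004]; print(' top'); rect(T); print(np.round(T.mean(0),4))
    B=near(bar,40)&~grey&(P[:,:,2]>.038)&(P[:,:,2]<.052); Q=rep(n+' blocktop',B,P); rect(Q)
    B=near(bush,22)&(hsv[:,:,1]<60)&(P[:,:,2]>.09); Q=rep(n+' bush',B,P); rect(Q)
    (c,r)=cv2.minEnclosingCircle((Q[:,:2]*1000).astype(np.float32)); print(c,r)
    B=near(bush,25)&(hsv[:,:,1]>90)&(P[:,:,2]>.094)&(P[:,:,2]<.106); Q=rep(n+' rim',B,P)
    print(cv2.minEnclosingCircle((Q[:,:2]*1000).astype(np.float32)))
    # tank: high grey walls
    if n=='top0':
        B=(u<200)&(P[:,:,2]>.115)&(P[:,:,2]<.14); Q=rep('tank',B,P); rect(Q)
        B=(u>165)&(u<275)&(v>260)&(v<325)&(P[:,:,2]>.07)&(P[:,:,2]<.084)&(hsv[:,:,1]>90); Q=rep('pipe',B,P)
        vx=cv2.fitLine(Q[:,:2].astype(np.float32),cv2.DIST_HUBER,0,.01,.01).ravel();print('pipe dir',vx,np.degrees(np.arctan2(vx[1],vx[0])))
```

```text
top0 bar 285 med [ 0.4556 -0.2165  0.0838] min [ 0.4452 -0.243   0.0787] max [ 0.4664 -0.1901  0.0868]
  rect mm [ 456.1 -216.8] [11.9 58.9] 16.8
 top
  rect mm [ 456.2 -216.8] [11.9 58.8] 16.8
[ 0.4562 -0.2168  0.0843]
top0 blocktop 1679 med [ 0.4535 -0.2156  0.0443] min [ 0.4146 -0.258   0.0413] max [ 0.4971 -0.1756  0.0474]
  rect mm [ 456.3 -217. ] [75.2 75.6] 53.7
top0 bush 319 med [0.4784 0.0316 0.101 ] min [0.4629 0.0159 0.0927] max [0.4923 0.0451 0.1048]
  rect mm [477.9  31.1] [32.2 32.2] 36.1
(478.1775817871094, 31.096309661865234) 16.934778213500977
top0 rim 228 med [0.4765 0.0316 0.0991] min [0.4571 0.0109 0.0958] max [0.4978 0.0512 0.1019]
((477.8703308105469, 31.376205444335938), 21.954652786254883)
tank 2591 med [0.3963 0.226  0.1233] min [0.3056 0.1055 0.1159] max [0.5412 0.3513 0.1265]
  rect mm [423.9 239.3] [200.6 241. ] 14.5
pipe 941 med [0.4681 0.0681 0.0761] min [ 0.4441 -0.0322  0.0708] max [0.4971 0.117  0.0819]
pipe dir [ 0.2576764  -0.9662313   0.47078398  0.05174936] -75.067764
side0 bar 448 med [ 0.4566 -0.2261  0.083 ] min [ 0.445  -0.2475  0.0683] max [ 0.468  -0.1943  0.0856]
  rect mm [ 456.7 -219.1] [12.  59.9] 17.1
 top
  rect mm [ 456.7 -218.9] [12.  59.5] 17.4
[ 0.4567 -0.2211  0.0841]
side0 blocktop 1720 med [ 0.4513 -0.2284  0.0446] min [ 0.4129 -0.2586  0.04  ] max [ 0.4996 -0.1864  0.046 ]
  rect mm [ 456.8 -218. ] [77.7 76.6] 54.1
side0 bush 245 med [0.4747 0.0384 0.0994] min [0.451  0.0141 0.0909] max [0.4929 0.1311 0.1033]
  rect mm [471.5  75. ] [121.9  51.9] 86.1
(484.0084228515625, 74.3121566772461) 61.50217056274414
side0 rim 111 med [0.4762 0.0136 0.0982] min [0.458  0.0078 0.0943] max [0.4977 0.0336 0.1005]
((477.6298522949219, 27.746158599853516), 21.656951904296875)
```

Request:
{"fn": "step_arm", "kwargs": {
  "targets": [
    {"x":-2.5,"y":-3.2,"az":5.75},
    {"x":-5,"y":-6.4,"az":11.5},
    {"x":-7.5,"y":-9.6,"az":17.25},
    {"x":-10,"y":-12.8,"az":23},
    {"x":-12.5,"y":-16,"az":28.75},
    {"x":-15,"y":-19.2,"az":34.5},
    {"x":-17.5,"y":-22.4,"az":40.25},
    {"x":-20,"y":-25.6,"az":46},
    {"x":-22.5,"y":-28.8,"az":51.75},
    {"x":-25,"y":-32,"az":57.5}
  ]
}}

```text
invalid input
```

```bash
cat >> h.py <<'E'
def delta(p,yaw):  # world goal (m), tool-y heading (deg) with the tool straight down
    s=ctrl.observe(); R=np.array(s['orientation']); a=np.radians(yaw)
    G=np.array([[-np.sin(a),np.cos(a),0],[np.cos(a),np.sin(a),0],[0,0,-1]]); G[:,0]=np.cross(G[:,1],G[:,2])
    print('t',round(s['clock'],2),'p',np.round(s['tool_pos'],4),'yaw',np.round(np.degrees(np.arctan2(R[1,1],R[0,1])),2),'q',np.round(s['joint_pos'],1),'F',np.round(s['wrist_force'],1),'M',np.round(s['moment'],2),'w',np.round(s['width'],4))
    print('xyz cm',np.round(R.T@(np.array(p)-s['tool_pos'])*100,2),'a',np.round(np.degrees(cv2.Rodrigues(R.T@G)[0].ravel()),2))
E
python3 - <<'E'
from h import *
delta([.4564,-.2175,.17],16.9)
E
```

```text
t 0.15 p [0.1475 0.5295 0.2447] yaw 74.43 q [ 62.8  14.9  88.   -0.   77.2 -11.6] F [ 0.3 -0.8 -0. ] M [-0.01  0.02 -0.01] w 0.0854
xyz cm [-49.82 -63.65   7.54] a [-8.000e-02  3.000e-02  5.753e+01]
```

Request:
{"fn": "step_arm", "kwargs": {
  "targets": [
    {"x":-2.5,"y":-3.2,"z":0,"ax":0,"ay":0,"az":5.75,"hand":8.5},
    {"x":-5,"y":-6.4,"z":0,"ax":0,"ay":0,"az":11.5,"hand":8.5},
    {"x":-7.5,"y":-9.6,"z":0,"ax":0,"ay":0,"az":17.25,"hand":8.5},
    {"x":-10,"y":-12.8,"z":0,"ax":0,"ay":0,"az":23,"hand":8.5},
    {"x":-12.5,"y":-16,"z":0,"ax":0,"ay":0,"az":28.75,"hand":8.5},
    {"x":-15,"y":-19.2,"z":0,"ax":0,"ay":0,"az":34.5,"hand":8.5},
    {"x":-17.5,"y":-22.4,"z":0,"ax":0,"ay":0,"az":40.25,"hand":8.5},
    {"x":-20,"y":-25.6,"z":0,"ax":0,"ay":0,"az":46,"hand":8.5},
    {"x":-22.5,"y":-28.8,"z":0,"ax":0,"ay":0,"az":51.75,"hand":8.5},
    {"x":-25,"y":-32,"z":0,"ax":0,"ay":0,"az":57.5,"hand":8.5}
  ]
}}

```text
clock: 0.98
tool_pos: [0.3025, 0.1527, 0.2454]
orientation: [[-0.287, 0.958, 0.001], [0.958, 0.287, 0.0], [-0.0, 0.001, -1.0]]
wrist_force: [1.0, 0.5, -0.5]
width: 0.0847
```

Run:
```python
from h import *
delta([.4564,-.2175,.17],16.9)
```

```text
t 0.98 p [0.3025 0.1527 0.2454] yaw 16.68 q [  7.7  -8.3 112.8   0.   75.5  -9. ] F [ 1.   0.5 -0.5] M [ 0.03 -0.03 -0.01] w 0.0847
xyz cm [-39.88   4.12   7.54] a [ 0.04  0.   -0.22]
```

Request:
{"fn": "step_arm", "kwargs": {
  "targets": [
    {"x":-4,"y":0.4,"z":0,"ax":0,"ay":0,"az":0,"hand":8.5},
    {"x":-8,"y":0.8,"z":0,"ax":0,"ay":0,"az":0,"hand":8.5},
    {"x":-12,"y":1.2,"z":0,"ax":0,"ay":0,"az":0,"hand":8.5},
    {"x":-16,"y":1.6,"z":0,"ax":0,"ay":0,"az":0,"hand":8.5},
    {"x":-20,"y":2,"z":0.5,"ax":0,"ay":0,"az":0,"hand":8.5},
    {"x":-24,"y":2.5,"z":1.5,"ax":0,"ay":0,"az":0,"hand":8.5},
    {"x":-28,"y":2.9,"z":2.5,"ax":0,"ay":0,"az":0,"hand":8.5},
    {"x":-32,"y":3.3,"z":4,"ax":0,"ay":0,"az":0,"hand":8.5},
    {"x":-36,"y":3.7,"z":5.5,"ax":0,"ay":0,"az":0,"hand":8.5},
    {"x":-39.5,"y":4.1,"z":7,"ax":0,"ay":0,"az":0,"hand":8.5}
  ]
}}

```text
clock: 1.82
tool_pos: [0.4572, -0.2138, 0.1746]
orientation: [[-0.29, 0.957, 0.0], [0.957, 0.29, -0.0], [-0.0, 0.0, -1.0]]
wrist_force: [0.6, 1.5, 1.5]
width: 0.0846
```

Run:
```python
from h import *
ctrl.get_image('wrist');ctrl.get_image('wrist');ctrl.get_image('wrist')
snap('wrist','wrist1')
delta([.4564,-.2175,.17],16.9)
P,im=cloud('wrist1'); hsv=cv2.cvtColor(im,cv2.COLOR_RGB2HSV)
B=(hsv[:,:,1]<70)&(P[:,:,2]>.079)&(P[:,:,2]<.095)&(abs(P[:,:,0]-.456)<.04)&(abs(P[:,:,1]+.217)<.04)
Q=P[B];print(len(Q),np.round(np.median(Q,0),4)); print(cv2.minAreaRect((Q[:,:2]*1000).astype(np.float32)))
```

```text
t 2.02 p [ 0.4561 -0.2117  0.174 ] yaw 16.82 q [-37.6  13.7 100.1   0.   66.4 -54.5] F [0.2 0.2 0.3] M [0.04 0.02 0.05] w 0.0853
xyz cm [-0.56 -0.14  0.4 ] a [-0.11 -0.17 -0.08]
1300 [ 0.4554 -0.2134  0.0854]
((456.0343933105469, -216.24844360351562), (11.7976655960083, 59.6216926574707), 17.139150619506836)
```

View pics/wrist1.png

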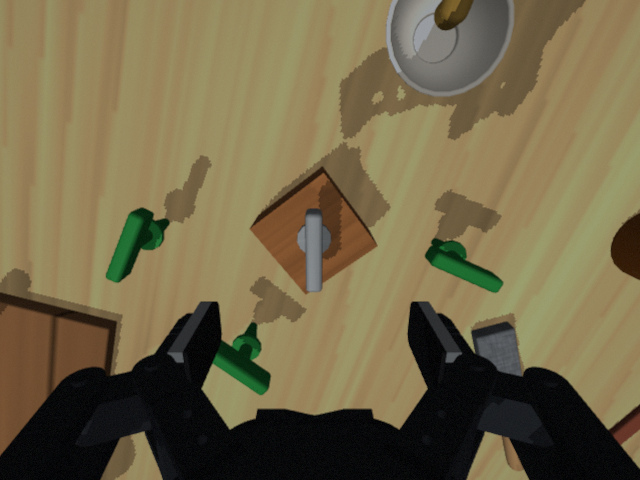

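The bar appears at (314,250), lined up midway between the open fingers. The three estimates agree to about 1 mm and 0.4°. Going down to grasp it.

Request:
{"fn": "step_arm", "kwargs": {
  "targets": [
    {"x":-0.2,"y":-0.1,"z":1.5,"ax":0,"ay":0,"az":0,"hand":8.5},
    {"x":-0.5,"y":-0.1,"z":3,"ax":0,"ay":0,"az":0,"hand":8.5},
    {"x":-0.5,"y":-0.1,"z":4.5,"ax":0,"ay":0,"az":0,"hand":8.5},
    {"x":-0.5,"y":-0.1,"z":6,"ax":0,"ay":0,"az":0,"hand":8.5},
    {"x":-0.5,"y":-0.1,"z":7.5,"ax":0,"ay":0,"az":0,"hand":8.5},
    {"x":-0.5,"y":-0.1,"z":8.8,"ax":0,"ay":0,"az":0,"hand":8.5},
    {"x":-0.5,"y":-0.1,"z":9.7,"ax":0,"ay":0,"az":0,"hand":8.5},
    {"x":-0.5,"y":-0.1,"z":10.2,"ax":0,"ay":0,"az":0,"hand":8.5},
    {"x":-0.5,"y":-0.1,"z":10.4,"ax":0,"ay":0,"az":0,"hand":8.5},
    {"x":-0.5,"y":-0.1,"z":10.4,"ax":0,"ay":0,"az":0,"hand":8.5}
  ]
}}

```text
clock: 2.85
tool_pos: [0.4574, -0.2161, 0.0717]
orientation: [[-0.292, 0.957, 0.0], [0.957, 0.292, -0.0], [-0.0, 0.0, -1.0]]
wrist_force: [-0.6, -0.6, 0.0]
width: 0.0853
```

Run:
```python
from h import *
delta([.4563,-.2168,.07],17)
```

```text
t 2.85 p [ 0.4574 -0.2161  0.0717] yaw 16.96 q [-37.9  21.2 106.5   0.   52.3 -54.9] F [-0.6 -0.6  0. ] M [-0.   -0.01  0.01] w 0.0853
xyz cm [-0.03 -0.12  0.17] a [ 0.01  0.01 -0.04]
```

Request:
{"fn": "step_arm", "kwargs": {
  "targets": [
    {"x":0,"y":-0.1,"z":0.1,"ax":0,"ay":0,"az":0,"hand":6},
    {"x":0,"y":-0.1,"z":0.1,"ax":0,"ay":0,"az":0,"hand":4},
    {"x":0,"y":-0.1,"z":0.1,"ax":0,"ay":0,"az":0,"hand":2.5},
    {"x":0,"y":-0.1,"z":0.1,"ax":0,"ay":0,"az":0,"hand":1.5},
    {"x":0,"y":-0.1,"z":0.1,"ax":0,"ay":0,"az":0,"hand":0.8},
    {"x":0,"y":-0.1,"z":0.1,"ax":0,"ay":0,"az":0,"hand":0.5},
    {"x":0,"y":-0.1,"z":0.1,"ax":0,"ay":0,"az":0,"hand":0.5},
    {"x":0,"y":-0.1,"z":0.1,"ax":0,"ay":0,"az":0,"hand":0.5},
    {"x":0,"y":-0.1,"z":0.1,"ax":0,"ay":0,"az":0,"hand":0.5},
    {"x":0,"y":-0.1,"z":0.1,"ax":0,"ay":0,"az":0,"hand":0.5}
  ]
}}

```text
clock: 3.68
tool_pos: [0.4565, -0.217, 0.0706]
orientation: [[-0.291, 0.957, 0.0], [0.957, 0.291, -0.0], [-0.0, 0.0, -1.0]]
wrist_force: [-0.8, 0.5, 4.5]
width: 0.0111
```

Run:
```python
from h import *
delta([.4563,-.2168,.2],17)
```

```text
t 3.68 p [ 0.4565 -0.217   0.0706] yaw 16.93 q [-38.1  21.3 106.6  -0.   52.1 -55. ] F [-0.8  0.5  4.5] M [ 0.07  0.12 -0.  ] w 0.0111
xyz cm [ 2.000e-02 -1.000e-02 -1.294e+01] a [ 0.01  0.02 -0.07]
```

Request:
{"fn": "step_arm", "kwargs": {
  "targets": [
    {"x":0,"y":0,"z":-0.5,"ax":0,"ay":0,"az":0,"hand":0.5},
    {"x":0,"y":0,"z":-1.5,"ax":0,"ay":0,"az":0,"hand":0.5},
    {"x":0,"y":0,"z":-3,"ax":0,"ay":0,"az":0,"hand":0.5},
    {"x":0,"y":0,"z":-4.5,"ax":0,"ay":0,"az":0,"hand":0.5},
    {"x":0,"y":0,"z":-6.5,"ax":0,"ay":0,"az":0,"hand":0.5},
    {"x":0,"y":0,"z":-8.5,"ax":0,"ay":0,"az":0,"hand":0.5},
    {"x":0,"y":0,"z":-10.5,"ax":0,"ay":0,"az":0,"hand":0.5},
    {"x":0,"y":0,"z":-12,"ax":0,"ay":0,"az":0,"hand":0.5},
    {"x":0,"y":0,"z":-13,"ax":0,"ay":0,"az":0,"hand":0.5},
    {"x":0,"y":0,"z":-13,"ax":0,"ay":0,"az":0,"hand":0.5}
  ]
}}

```text
clock: 4.52
tool_pos: [0.4572, -0.2175, 0.2028]
orientation: [[-0.291, 0.957, 0.003], [0.957, 0.291, -0.003], [-0.004, 0.002, -1.0]]
wrist_force: [-0.5, 0.7, -2.0]
width: 0.0109
```

Run:
```python
from h import *
delta([.478,.0312,.2],14.6)
```

```text
t 4.52 p [ 0.4572 -0.2175  0.2028] yaw 16.93 q [-38.1  12.1  97.7  -0.   69.9 -55. ] F [-0.5  0.7 -2. ] M [-0.06 -0.03 -0.01] w 0.0109
xyz cm [23.19  9.23  0.22] a [0.14 0.2  2.33]
```

Request:
{"fn": "step_arm", "kwargs": {
  "targets": [
    {"x":2,"y":0.8,"z":0,"ax":0,"ay":0,"az":0,"hand":0.5},
    {"x":5,"y":2,"z":0,"ax":0,"ay":0,"az":0,"hand":0.5},
    {"x":8,"y":3.2,"z":0,"ax":0,"ay":0,"az":1,"hand":0.5},
    {"x":11,"y":4.4,"z":0,"ax":0,"ay":0,"az":1,"hand":0.5},
    {"x":14,"y":5.6,"z":0,"ax":0,"ay":0,"az":2,"hand":0.5},
    {"x":17,"y":6.8,"z":0,"ax":0,"ay":0,"az":2.3,"hand":0.5},
    {"x":20,"y":8,"z":0,"ax":0,"ay":0,"az":2.3,"hand":0.5},
    {"x":22.2,"y":8.8,"z":0,"ax":0,"ay":0,"az":2.3,"hand":0.5},
    {"x":23.2,"y":9.2,"z":0,"ax":0,"ay":0,"az":2.3,"hand":0.5},
    {"x":23.2,"y":9.2,"z":0,"ax":0,"ay":0,"az":2.3,"hand":0.5}
  ]
}}

```text
clock: 5.35
tool_pos: [0.476, 0.034, 0.1994]
orientation: [[-0.256, 0.967, -0.002], [0.967, 0.256, 0.001], [0.001, -0.002, -1.0]]
wrist_force: [0.2, 0.1, -2.9]
width: 0.0111
```

Run:
```python
from h import *
snap('top','top1');snap('side','side1');snap('wrist','wrist2')
delta([.478,.0312,.2],14.6)
t=cv2.imread('pics/top1.png')[230:350,160:320];s=cv2.imread('pics/side1.png')[120:240,180:340]
cv2.imwrite('pics/c1.png',np.hstack([cv2.resize(t,None,fx=2.5,fy=2.5),cv2.resize(s,None,fx=2.5,fy=2.5)]))
# projected axis points in both views
for n in('top1','side1'):
    f=np.load(n+'.npz')
    for P in([.478,.0312,.175],[.478,.0312,.141],[.478,.0312,.1]):
        q=f['K']@(f['R'].T@(np.array(P)-f['p'])); print(n,P,np.round(q[:2]/q[2],1))
for n in('top1','side1','wrist2'):
    P,im=cloud(n); hsv=cv2.cvtColor(im,cv2.COLOR_RGB2HSV)
    for lo,hi,nm in((.195,.225,'bar'),(.168,.184,'collar'),(.13,.165,'taper')):
        B=(P[:,:,2]>lo)&(P[:,:,2]<hi)&(np.hypot(P[:,:,0]-.478,P[:,:,1]-.031)<.034)&(hsv[:,:,1]<70)&(im.max(-1)>60)
        Q=P[B]
        if len(Q)>10: print(n,nm,len(Q),np.round(np.median(Q,0),4),np.round(Q.min(0),4),np.round(Q.max(0),4))
```

```text
t 5.5 p [0.4766 0.0311 0.1998] yaw 14.63 q [ -9.6   9.6 101.4  -0.   69.1 -24.3] F [ 0.6  0.  -3. ] M [ 0.    0.01 -0.02] w 0.0108
xyz cm [-0.03  0.14 -0.02] a [-0.06  0.02  0.03]
top1 [0.478, 0.0312, 0.175] [210.2 282.5]
top1 [0.478, 0.0312, 0.141] [214.4 285.3]
top1 [0.478, 0.0312, 0.1] [219.1 288.4]
side1 [0.478, 0.0312, 0.175] [259.3 149.3]
side1 [0.478, 0.0312, 0.141] [260.8 168.4]
side1 [0.478, 0.0312, 0.1] [262.5 190.1]
top1 bar 111 [0.4792 0.0106 0.2116] [0.459  0.0038 0.1958] [0.4881 0.0235 0.2162]
top1 collar 19 [0.4718 0.0225 0.1775] [0.4653 0.02   0.174 ] [0.4752 0.0255 0.1798]
side1 bar 285 [0.4781 0.018  0.21  ] [0.4659 0.     0.195 ] [0.4908 0.0451 0.2247]
side1 collar 133 [0.4762 0.0243 0.178 ] [0.4631 0.0158 0.168 ] [0.4898 0.0398 0.1837]
side1 taper 83 [0.4756 0.0269 0.1545] [0.4697 0.0223 0.1388] [0.4825 0.0322 0.1647]
wrist2 bar 3490 [0.4748 0.037  0.2146] [0.4619 0.0028 0.1951] [0.4926 0.0618 0.2249]
wrist2 collar 148 [0.4805 0.0403 0.1794] [0.4622 0.0341 0.1749] [0.4873 0.0448 0.181 ]
```

View pics/c1.png

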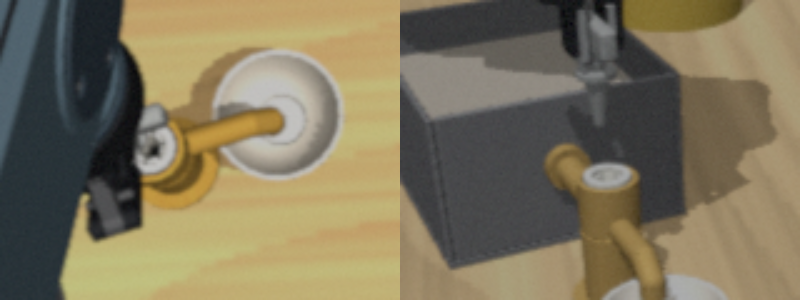

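View pics/wrist2.png

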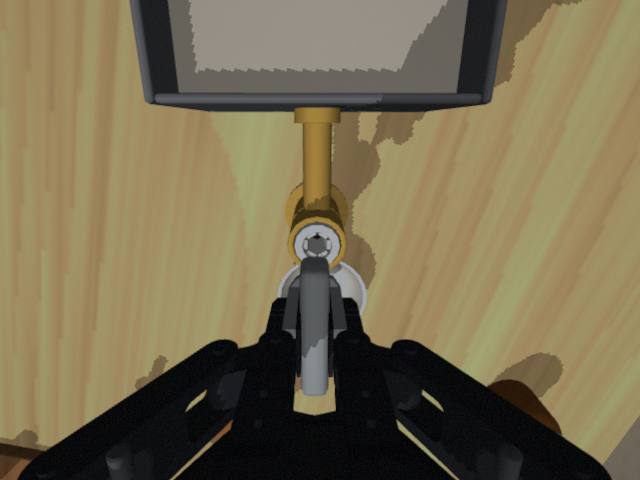

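The side crop puts the taper tip at about (260,169) of the full image, on the projected cock axis. In the wrist view the bush is at (317,243) and the bar at column 314, so the plug is 1–2 mm short along tool y. I'll measure that exactly.

Run:
```python
from h import *
f=np.load('wrist2.npz');im=f['im'];P,_=cloud('wrist2');hsv=cv2.cvtColor(im,cv2.COLOR_RGB2HSV)
v,u=np.mgrid[:480,:640]
s=ctrl.observe();R=np.array(s['orientation']);t=s['tool_pos']
near=(abs(u-317)<32)&(abs(v-240)<35)
B=near&(hsv[:,:,1]<70)&(P[:,:,2]>.095)&(P[:,:,2]<.118)
Q=P[B];print(len(Q),'z pct',np.round(np.percentile(Q[:,2],[5,50,80,95]),4))
c,r=cv2.minEnclosingCircle((Q[:,:2]*1000).astype(np.float32));print('bush',c,r,'tool y',R[:,1]@(np.array([c[0]/1000,c[1]/1000,.1])-t))
B=near&(hsv[:,:,1]>110)&(P[:,:,2]>.094)&(P[:,:,2]<.112)
Q2=P[B];print('rim',len(Q2),cv2.minEnclosingCircle((Q2[:,:2]*1000).astype(np.float32)))
# bar top in tool coords
B=(P[:,:,2]>.208)&(P[:,:,2]<.222)&(abs(u-314)<25)&(v>260)&(v<395)&(im.max(-1)>75)&(hsv[:,:,1]<70)
Q3=(P[B]-t)@R; print('bar tool',len(Q3),np.round(np.percentile(Q3,[2,50,98],axis=0),4)); 
print(cv2.minAreaRect((Q3[:,:2]*1000).astype(np.float32)))
for fn in('top0','side0'):
    P,im=cloud(fn);hsv=cv2.cvtColor(im,cv2.COLOR_RGB2HSV)
    B=(np.hypot(P[:,:,0]-.478,P[:,:,1]-.0312)<.016)&(np.hypot(P[:,:,0]-.478,P[:,:,1]-.0312)>.0115)&(hsv[:,:,1]<60)&(P[:,:,2]>.095)
    print(fn,'bush ring z',B.sum(),np.round(np.percentile(P[B][:,2],[10,50,90]),4))
    B=(np.hypot(P[:,:,0]-.478,P[:,:,1]-.0312)<.0215)&(np.hypot(P[:,:,0]-.478,P[:,:,1]-.0312)>.0185)&(P[:,:,2]>.095)
    print(fn,'rim ring z',B.sum(),np.round(np.percentile(P[B][:,2],[10,50,90]),4))
```

```text
1155 z pct [0.0971 0.1028 0.1037 0.1044]
bush (477.6454772949219, 31.42428207397461) 17.593320846557617 tool y 0.0011927913502931126
rim 862 ((477.6036071777344, 32.29802322387695), 21.8602352142334)
bar tool 3072 [[-0.0257 -0.0058 -0.016 ]
 [ 0.0036 -0.0008 -0.0148]
 [ 0.0291  0.0043 -0.0133]]
((1.112466812133789, -0.7224559783935547), (58.868812561035156, 11.491890907287598), 0.20804357528686523)
top0 bush ring z 155 [0.1003 0.1022 0.1043]
top0 rim ring z 151 [0.0973 0.0992 0.1012]
side0 bush ring z 55 [0.1001 0.1021 0.103 ]
side0 rim ring z 51 [0.0959 0.0992 0.1002]
```

Request:
{"fn": "step_arm", "kwargs": {
  "targets": [
    {"x":-0.05,"y":0.17,"z":0.3,"ax":0,"ay":0,"az":0,"hand":0.5},
    {"x":-0.05,"y":0.17,"z":1,"ax":0,"ay":0,"az":0,"hand":0.5},
    {"x":-0.05,"y":0.17,"z":1.8,"ax":0,"ay":0,"az":0,"hand":0.5},
    {"x":-0.05,"y":0.17,"z":2.6,"ax":0,"ay":0,"az":0,"hand":0.5},
    {"x":-0.05,"y":0.17,"z":3.2,"ax":0,"ay":0,"az":0,"hand":0.5},
    {"x":-0.05,"y":0.17,"z":3.7,"ax":0,"ay":0,"az":0,"hand":0.5},
    {"x":-0.05,"y":0.17,"z":4.2,"ax":0,"ay":0,"az":0,"hand":0.5},
    {"x":-0.05,"y":0.17,"z":4.7,"ax":0,"ay":0,"az":0,"hand":0.5},
    {"x":-0.05,"y":0.17,"z":5.2,"ax":0,"ay":0,"az":0,"hand":0.5},
    {"x":-0.05,"y":0.17,"z":5.5,"ax":0,"ay":0,"az":0,"hand":0.5}
  ]
}}

```text
clock: 6.33
tool_pos: [0.4784, 0.0319, 0.1447]
orientation: [[-0.253, 0.968, -0.0], [0.968, 0.253, 0.0], [0.0, -0.0, -1.0]]
wrist_force: [-0.5, -0.1, -2.8]
width: 0.0109
```

Run:
```python
from h import *
snap('side','side2')
delta([.4778,.0314,.136],14.6)
s=cv2.imread('pics/side2.png')[120:240,190:350]
cv2.imwrite('pics/c2.png',cv2.resize(s,None,fx=4,fy=4,interpolation=cv2.INTER_CUBIC))
```

```text
t 6.38 p [0.4781 0.0319 0.1443] yaw 14.64 q [ -9.5  13.2 105.5  -0.   61.4 -24.2] F [-0.8  0.5 -2.6] M [-0.01  0.05 -0.02] w 0.011
xyz cm [-0.04 -0.04  0.83] a [-0.07 -0.03  0.04]
```

View pics/c2.png

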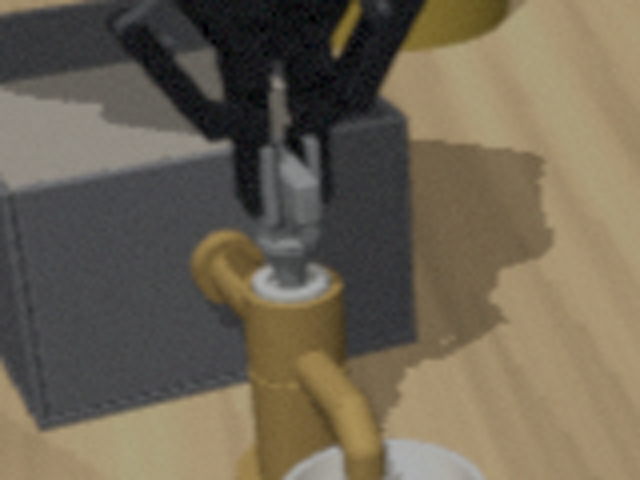

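The crop shows the taper standing centred in the white bush with the bar in line with the pipe, and there is no contact force. Lowering to first touch.

Request:
{"fn": "step_arm", "kwargs": {
  "targets": [
    {"x":-0.03,"y":-0.02,"z":0.1,"ax":0,"ay":0,"az":0,"hand":0.5},
    {"x":-0.03,"y":-0.02,"z":0.2,"ax":0,"ay":0,"az":0,"hand":0.5},
    {"x":-0.03,"y":-0.02,"z":0.3,"ax":0,"ay":0,"az":0,"hand":0.5},
    {"x":-0.03,"y":-0.02,"z":0.4,"ax":0,"ay":0,"az":0,"hand":0.5},
    {"x":-0.03,"y":-0.02,"z":0.45,"ax":0,"ay":0,"az":0,"hand":0.5},
    {"x":-0.03,"y":-0.02,"z":0.5,"ax":0,"ay":0,"az":0,"hand":0.5},
    {"x":-0.03,"y":-0.02,"z":0.55,"ax":0,"ay":0,"az":0,"hand":0.5},
    {"x":-0.03,"y":-0.02,"z":0.6,"ax":0,"ay":0,"az":0,"hand":0.5},
    {"x":-0.03,"y":-0.02,"z":0.65,"ax":0,"ay":0,"az":0,"hand":0.5},
    {"x":-0.03,"y":-0.02,"z":0.7,"ax":0,"ay":0,"az":0,"hand":0.5}
  ]
}}

```text
clock: 7.22
tool_pos: [0.4784, 0.0315, 0.1383]
orientation: [[-0.252, 0.968, -0.0], [0.968, 0.252, 0.0], [0.0, -0.0, -1.0]]
wrist_force: [-0.7, 0.0, -2.5]
width: 0.0111
```

Run:
```python
from h import *
delta([.4778,.0314,.136],14.6)
```

```text
t 7.22 p [0.4784 0.0315 0.1383] yaw 14.62 q [ -9.6  13.6 106.    0.   60.4 -24.2] F [-0.7  0.  -2.5] M [ 0.04 -0.    0.  ] w 0.0111
xyz cm [ 0.01 -0.06  0.23] a [-0.   -0.    0.02]
```

Request:
{"fn": "step_arm", "kwargs": {
  "targets": [
    {"x":0,"y":-0.03,"z":0.03,"ax":0,"ay":0,"az":0,"hand":0.5},
    {"x":0,"y":-0.03,"z":0.06,"ax":0,"ay":0,"az":0,"hand":0.5},
    {"x":0,"y":-0.03,"z":0.09,"ax":0,"ay":0,"az":0,"hand":0.5},
    {"x":0,"y":-0.03,"z":0.12,"ax":0,"ay":0,"az":0,"hand":0.5},
    {"x":0,"y":-0.03,"z":0.15,"ax":0,"ay":0,"az":0,"hand":0.5},
    {"x":0,"y":-0.03,"z":0.18,"ax":0,"ay":0,"az":0,"hand":0.5},
    {"x":0,"y":-0.03,"z":0.21,"ax":0,"ay":0,"az":0,"hand":0.5},
    {"x":0,"y":-0.03,"z":0.24,"ax":0,"ay":0,"az":0,"hand":0.5},
    {"x":0,"y":-0.03,"z":0.27,"ax":0,"ay":0,"az":0,"hand":0.5},
    {"x":0,"y":-0.03,"z":0.3,"ax":0,"ay":0,"az":0,"hand":0.5}
  ]
}}

```text
clock: 8.05
tool_pos: [0.4782, 0.0315, 0.1355]
orientation: [[-0.253, 0.968, 0.0], [0.968, 0.253, 0.0], [0.0, 0.0, -1.0]]
wrist_force: [-1.5, 1.5, 1.9]
width: 0.011
```

Run:
```python
from h import *
delta([.4778,.0314,.136],14.6)
```

```text
t 8.05 p [0.4782 0.0315 0.1355] yaw 14.63 q [ -9.6  13.8 106.2   0.   60.  -24.2] F [-1.5  1.5  1.9] M [0.24 0.18 0.04] w 0.011
xyz cm [ 0.   -0.04 -0.05] a [ 0.02 -0.    0.03]
```

Request:
{"fn": "step_arm", "kwargs": {
  "targets": [
    {"x":0,"y":0,"z":0.01,"ax":0,"ay":0,"az":3,"hand":0.5},
    {"x":0,"y":0,"z":0.03,"ax":0,"ay":0,"az":6,"hand":0.5},
    {"x":0,"y":0,"z":0.05,"ax":0,"ay":0,"az":9,"hand":0.5},
    {"x":0,"y":0,"z":0.07,"ax":0,"ay":0,"az":12,"hand":0.5},
    {"x":0,"y":0,"z":0.09,"ax":0,"ay":0,"az":15,"hand":0.5},
    {"x":0,"y":0,"z":0.11,"ax":0,"ay":0,"az":18,"hand":0.5},
    {"x":0,"y":0,"z":0.13,"ax":0,"ay":0,"az":21,"hand":0.5},
    {"x":0,"y":0,"z":0.15,"ax":0,"ay":0,"az":24,"hand":0.5},
    {"x":0,"y":0,"z":0.17,"ax":0,"ay":0,"az":27,"hand":0.5},
    {"x":0,"y":0,"z":0.19,"ax":0,"ay":0,"az":30,"hand":0.5}
  ]
}}

```text
clock: 8.88
tool_pos: [0.4785, 0.0315, 0.1338]
orientation: [[0.268, 0.964, 0.001], [0.964, -0.268, 0.0], [0.0, 0.001, -1.0]]
wrist_force: [-0.6, 1.8, 3.1]
width: 0.0114
```

Run:
```python
from h import *
delta([.4781,.0315,.1335],-15.4)
```

```text
t 8.88 p [0.4785 0.0315 0.1338] yaw -15.52 q [ -9.6  13.9 106.3   0.   59.7   5.9] F [-0.6  1.8  3.1] M [0.32 0.17 0.02] w 0.0114
xyz cm [-0.01 -0.04  0.03] a [ 0.05 -0.02 -0.12]
```

Request:
{"fn": "step_arm", "kwargs": {
  "targets": [
    {"x":0,"y":0,"z":0.02,"ax":0,"ay":0,"az":3,"hand":0.5},
    {"x":0,"y":0,"z":0.04,"ax":0,"ay":0,"az":6,"hand":0.5},
    {"x":0,"y":0,"z":0.06,"ax":0,"ay":0,"az":9,"hand":0.5},
    {"x":0,"y":0,"z":0.08,"ax":0,"ay":0,"az":12,"hand":0.5},
    {"x":0,"y":0,"z":0.1,"ax":0,"ay":0,"az":15,"hand":0.5},
    {"x":0,"y":0,"z":0.12,"ax":0,"ay":0,"az":18,"hand":0.5},
    {"x":0,"y":0,"z":0.14,"ax":0,"ay":0,"az":21,"hand":0.5},
    {"x":0,"y":0,"z":0.16,"ax":0,"ay":0,"az":24,"hand":0.5},
    {"x":0,"y":0,"z":0.18,"ax":0,"ay":0,"az":27,"hand":0.5},
    {"x":0,"y":0,"z":0.2,"ax":0,"ay":0,"az":30,"hand":0.5}
  ]
}}

```text
clock: 9.72
tool_pos: [0.4788, 0.0314, 0.1323]
orientation: [[0.713, 0.701, 0.002], [0.701, -0.713, -0.0], [0.001, 0.001, -1.0]]
wrist_force: [-1.8, 3.1, 6.4]
width: 0.0114
```

Run:
```python
from h import *
delta([.4781,.0315,.1315],-45.4)
```

```text
t 9.72 p [0.4788 0.0314 0.1323] yaw -45.52 q [ -9.6  14.  106.4   0.   59.5  35.9] F [-1.8  3.1  6.4] M [0.32 0.24 0.06] w 0.0114
xyz cm [-0.04 -0.05  0.08] a [ 0.07 -0.07 -0.12]
```

Request:
{"fn": "step_arm", "kwargs": {
  "targets": [
    {"x":0,"y":-0.02,"z":0.02,"ax":0,"ay":0,"az":3,"hand":0.5},
    {"x":0,"y":-0.02,"z":0.04,"ax":0,"ay":0,"az":6,"hand":0.5},
    {"x":0,"y":-0.02,"z":0.06,"ax":0,"ay":0,"az":9,"hand":0.5},
    {"x":0,"y":-0.02,"z":0.08,"ax":0,"ay":0,"az":12,"hand":0.5},
    {"x":0,"y":-0.04,"z":0.1,"ax":0,"ay":0,"az":15,"hand":0.5},
    {"x":0,"y":-0.04,"z":0.12,"ax":0,"ay":0,"az":18,"hand":0.5},
    {"x":0,"y":-0.04,"z":0.14,"ax":0,"ay":0,"az":21,"hand":0.5},
    {"x":0,"y":-0.04,"z":0.16,"ax":0,"ay":0,"az":24,"hand":0.5},
    {"x":0,"y":-0.04,"z":0.18,"ax":0,"ay":0,"az":27,"hand":0.5},
    {"x":0,"y":-0.04,"z":0.2,"ax":0,"ay":0,"az":30,"hand":0.5}
  ]
}}

```text
clock: 10.55
tool_pos: [0.479, 0.0314, 0.1308]
orientation: [[0.968, 0.25, 0.003], [0.25, -0.968, -0.001], [0.003, 0.001, -1.0]]
wrist_force: [-1.0, -0.2, 8.3]
width: 0.0113
```

Run:
```python
from h import *
delta([.4781,.0315,.1295],-75.4)
```

```text
t 10.55 p [0.479  0.0314 0.1308] yaw -75.51 q [ -9.6  14.1 106.5  -0.   59.2  65.9] F [-1.  -0.2  8.3] M [0.17 0.29 0.1 ] w 0.0113
xyz cm [-0.08 -0.03  0.13] a [ 0.08 -0.15 -0.11]
```

Request:
{"fn": "step_arm", "kwargs": {
  "targets": [
    {"x":0,"y":0,"z":0,"ax":0,"ay":0,"az":-3,"hand":0.5},
    {"x":0,"y":0,"z":0.01,"ax":0,"ay":0,"az":-6,"hand":0.5},
    {"x":0,"y":0,"z":0.02,"ax":0,"ay":0,"az":-9,"hand":0.5},
    {"x":0,"y":0,"z":0.03,"ax":0,"ay":0,"az":-12,"hand":0.5},
    {"x":0,"y":0,"z":0.05,"ax":0,"ay":0,"az":-15,"hand":0.5},
    {"x":0,"y":0,"z":0.06,"ax":0,"ay":0,"az":-18,"hand":0.5},
    {"x":0,"y":0,"z":0.08,"ax":0,"ay":0,"az":-21,"hand":0.5},
    {"x":0,"y":0,"z":0.09,"ax":0,"ay":0,"az":-24,"hand":0.5},
    {"x":0,"y":0,"z":0.1,"ax":0,"ay":0,"az":-27,"hand":0.5},
    {"x":0,"y":0,"z":0.12,"ax":0,"ay":0,"az":-30,"hand":0.5}
  ]
}}

```text
clock: 11.38
tool_pos: [0.4789, 0.0315, 0.1296]
orientation: [[0.71, 0.704, 0.003], [0.704, -0.71, -0.0], [0.002, 0.002, -1.0]]
wrist_force: [-2.0, 0.9, 9.3]
width: 0.0107
```

Run:
```python
from h import *
delta([.4781,.0315,.1285],-45.4)
```

```text
t 11.38 p [0.4789 0.0315 0.1296] yaw -45.24 q [ -9.6  14.2 106.6   0.   59.   35.7] F [-2.   0.9  9.3] M [ 0.24  0.39 -0.08] w 0.0107
xyz cm [-0.06 -0.05  0.11] a [ 0.12 -0.09  0.16]
```

Request:
{"fn": "step_arm", "kwargs": {
  "targets": [
    {"x":0,"y":0,"z":0,"ax":0,"ay":0,"az":3,"hand":0.5},
    {"x":0,"y":0,"z":0.01,"ax":0,"ay":0,"az":6,"hand":0.5},
    {"x":0,"y":0,"z":0.02,"ax":0,"ay":0,"az":9,"hand":0.5},
    {"x":0,"y":0,"z":0.03,"ax":0,"ay":0,"az":12,"hand":0.5},
    {"x":0,"y":0,"z":0.05,"ax":0,"ay":0,"az":15,"hand":0.5},
    {"x":0,"y":0,"z":0.06,"ax":0,"ay":0,"az":18,"hand":0.5},
    {"x":0,"y":0,"z":0.08,"ax":0,"ay":0,"az":21,"hand":0.5},
    {"x":0,"y":0,"z":0.09,"ax":0,"ay":0,"az":24,"hand":0.5},
    {"x":0,"y":0,"z":0.1,"ax":0,"ay":0,"az":27,"hand":0.5},
    {"x":0,"y":0,"z":0.11,"ax":0,"ay":0,"az":30,"hand":0.5}
  ]
}}

```text
clock: 12.22
tool_pos: [0.479, 0.0314, 0.1287]
orientation: [[0.968, 0.25, 0.003], [0.25, -0.968, -0.001], [0.003, 0.002, -1.0]]
wrist_force: [-2.9, 1.0, 9.9]
width: 0.011
```

Run:
```python
from h import *
delta([.4781,.0315,.1285],-75.4)
```

```text
t 12.22 p [0.479  0.0314 0.1287] yaw -75.5 q [ -9.6  14.3 106.7  -0.   58.9  65.9] F [-2.9  1.   9.9] M [0.15 0.4  0.1 ] w 0.011
xyz cm [-0.09 -0.03  0.02] a [ 0.09 -0.16 -0.1 ]
```

Request:
{"fn": "step_arm", "kwargs": {
  "targets": [
    {"x":-0.01,"y":0,"z":0,"ax":0,"ay":0,"az":-3,"hand":0.5},
    {"x":-0.02,"y":0,"z":0.01,"ax":0,"ay":0,"az":-6,"hand":0.5},
    {"x":-0.03,"y":0,"z":0.02,"ax":0,"ay":0,"az":-9,"hand":0.5},
    {"x":-0.03,"y":0,"z":0.03,"ax":0,"ay":0,"az":-12,"hand":0.5},
    {"x":-0.03,"y":0,"z":0.04,"ax":0,"ay":0,"az":-15,"hand":0.5},
    {"x":-0.03,"y":0,"z":0.05,"ax":0,"ay":0,"az":-18,"hand":0.5},
    {"x":-0.03,"y":0,"z":0.06,"ax":0,"ay":0,"az":-21,"hand":0.5},
    {"x":-0.03,"y":0,"z":0.07,"ax":0,"ay":0,"az":-24,"hand":0.5},
    {"x":-0.03,"y":0,"z":0.08,"ax":0,"ay":0,"az":-27,"hand":0.5},
    {"x":-0.03,"y":0,"z":0.09,"ax":0,"ay":0,"az":-30,"hand":0.5}
  ]
}}

```text
clock: 13.05
tool_pos: [0.4788, 0.0315, 0.1279]
orientation: [[0.71, 0.704, 0.003], [0.704, -0.71, -0.0], [0.002, 0.003, -1.0]]
wrist_force: [-2.1, 1.6, 10.2]
width: 0.0111
```

Run:
```python
from h import *
delta([.4781,.0315,.1275],-45.4)
```

```text
t 13.05 p [0.4788 0.0315 0.1279] yaw -45.24 q [ -9.6  14.3 106.8   0.   58.7  35.6] F [-2.1  1.6 10.2] M [ 0.33  0.38 -0.15] w 0.0111
xyz cm [-0.05 -0.05  0.04] a [ 0.15 -0.12  0.16]
```

Request:
{"fn": "step_arm", "kwargs": {
  "targets": [
    {"x":0,"y":0,"z":0,"ax":0,"ay":0,"az":3,"hand":0.5},
    {"x":0,"y":0,"z":0.01,"ax":0,"ay":0,"az":6,"hand":0.5},
    {"x":0,"y":0,"z":0.01,"ax":0,"ay":0,"az":9,"hand":0.5},
    {"x":0,"y":0,"z":0.02,"ax":0,"ay":0,"az":12,"hand":0.5},
    {"x":0,"y":0,"z":0.03,"ax":0,"ay":0,"az":15,"hand":0.5},
    {"x":0,"y":0,"z":0.03,"ax":0,"ay":0,"az":18,"hand":0.5},
    {"x":0,"y":0,"z":0.04,"ax":0,"ay":0,"az":21,"hand":0.5},
    {"x":0,"y":0,"z":0.05,"ax":0,"ay":0,"az":24,"hand":0.5},
    {"x":0,"y":0,"z":0.05,"ax":0,"ay":0,"az":27,"hand":0.5},
    {"x":0,"y":0,"z":0.06,"ax":0,"ay":0,"az":30,"hand":0.5}
  ]
}}

```text
clock: 13.88
tool_pos: [0.4791, 0.0314, 0.1276]
orientation: [[0.968, 0.251, 0.004], [0.251, -0.968, -0.001], [0.004, 0.002, -1.0]]
wrist_force: [-1.6, 0.9, 13.6]
width: 0.011
```

Run:
```python
from h import *
snap('side','side3')
delta([.4781,.0315,.1275],-75.4)
s=cv2.imread('pics/side3.png')[140:220,210:310]
cv2.imwrite('pics/c3.png',cv2.resize(s,None,fx=6,fy=6,interpolation=cv2.INTER_CUBIC))
```

```text
t 13.93 p [0.4791 0.0314 0.1277] yaw -75.69 q [ -9.6  14.3 106.8  -0.   58.7  66.1] F [-2.7  1.3 12.7] M [0.23 0.47 0.13] w 0.0111
xyz cm [-0.09 -0.04  0.02] a [ 0.1  -0.21 -0.29]
```

View pics/c3.png

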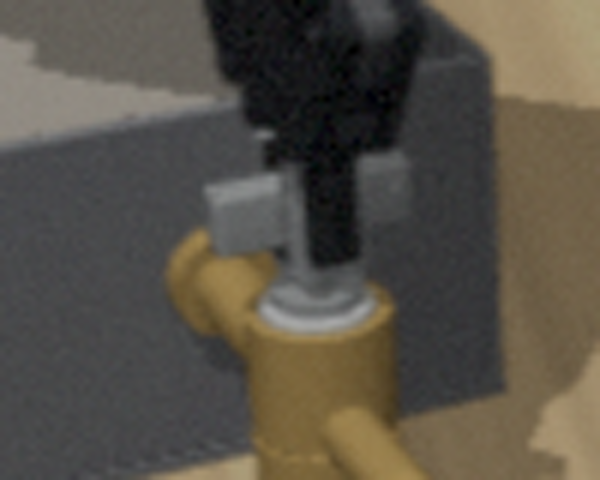

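The crop shows the collar at (320,295) lying on or almost on the white bush, with the bar square across the pipe. The force rose to about 16 N while the descent stalled, which fits collar contact. One more rock at constant height will confirm it.

Request:
{"fn": "step_arm", "kwargs": {
  "targets": [
    {"x":0,"y":0,"z":0,"ax":0,"ay":0,"az":-4,"hand":0.5},
    {"x":0,"y":0,"z":0,"ax":0,"ay":0,"az":-8,"hand":0.5},
    {"x":0,"y":0,"z":0,"ax":0,"ay":0,"az":-12,"hand":0.5},
    {"x":0,"y":0,"z":0,"ax":0,"ay":0,"az":-16,"hand":0.5},
    {"x":0,"y":0,"z":0,"ax":0,"ay":0,"az":-20,"hand":0.5},
    {"x":0,"y":0,"z":0,"ax":0,"ay":0,"az":-16,"hand":0.5},
    {"x":0,"y":0,"z":0,"ax":0,"ay":0,"az":-12,"hand":0.5},
    {"x":0,"y":0,"z":0,"ax":0,"ay":0,"az":-8,"hand":0.5},
    {"x":0,"y":0,"z":0,"ax":0,"ay":0,"az":-4,"hand":0.5},
    {"x":0,"y":0,"z":0,"ax":0,"ay":0,"az":0,"hand":0.5}
  ]
}}

```text
clock: 14.77
tool_pos: [0.479, 0.0314, 0.1276]
orientation: [[0.968, 0.25, 0.004], [0.25, -0.968, -0.001], [0.004, 0.002, -1.0]]
wrist_force: [-1.9, 0.3, 13.1]
width: 0.011
```

Run:
```python
from h import *
delta([.4781,.0315,.1275],-75.4)
import itertools
P,im=cloud('side3');hsv=cv2.cvtColor(im,cv2.COLOR_RGB2HSV)
r=np.hypot(P[:,:,0]-.478,P[:,:,1]-.0314)
for lo,hi in((.007,.0135),(.0145,.0165),(.0185,.0215)):
    B=(r>lo)&(r<hi)&(P[:,:,2]>.095)&(P[:,:,2]<.115); print(lo,B.sum(),np.round(np.percentile(P[B][:,2],[10,50,75,90]),4))
```

```text
t 14.77 p [0.479  0.0314 0.1276] yaw -75.54 q [ -9.6  14.3 106.8  -0.   58.7  66. ] F [-1.9  0.3 13.1] M [0.3  0.52 0.23] w 0.011
xyz cm [-0.09 -0.04  0.01] a [ 0.1  -0.2  -0.14]
0.007 61 [0.1034 0.1066 0.1071 0.1096]
0.0145 42 [0.099  0.1025 0.1049 0.1064]
0.0185 47 [0.097  0.0993 0.0999 0.1006]
```

The rock at constant height neither lowered the plug nor relaxed the force, and the collar top at 0.107 is 5 mm above the bush at about 0.1025. So the plug is home. I'll take off the load, then let go.

Request:
{"fn": "step_arm", "kwargs": {
  "targets": [
    {"x":0,"y":0,"z":-0.05,"ax":0,"ay":0,"az":0,"hand":0.5},
    {"x":0,"y":0,"z":-0.1,"ax":0,"ay":0,"az":0,"hand":0.5},
    {"x":0,"y":0,"z":-0.14,"ax":0,"ay":0,"az":0,"hand":0.5},
    {"x":0,"y":0,"z":-0.14,"ax":0,"ay":0,"az":0,"hand":0.5},
    {"x":0,"y":0,"z":-0.14,"ax":0,"ay":0,"az":0,"hand":1.4},
    {"x":0,"y":0,"z":-0.14,"ax":0,"ay":0,"az":0,"hand":2},
    {"x":0,"y":0,"z":-0.14,"ax":0,"ay":0,"az":0,"hand":3},
    {"x":0,"y":0,"z":-0.14,"ax":0,"ay":0,"az":0,"hand":4},
    {"x":0,"y":0,"z":-0.14,"ax":0,"ay":0,"az":0,"hand":5},
    {"x":0,"y":0,"z":-0.14,"ax":0,"ay":0,"az":0,"hand":5}
  ]
}}

```text
clock: 15.6
tool_pos: [0.4774, 0.0316, 0.1268]
orientation: [[0.968, 0.252, -0.0], [0.252, -0.968, 0.0], [-0.0, -0.0, -1.0]]
wrist_force: [0.1, 1.4, -0.4]
width: 0.0498
```

Request:
{"fn": "step_arm", "kwargs": {
  "targets": [
    {"x":0,"y":0,"z":-0.5,"ax":0,"ay":0,"az":0,"hand":5},
    {"x":0,"y":0,"z":-1.5,"ax":0,"ay":0,"az":0,"hand":5},
    {"x":0,"y":0,"z":-3,"ax":0,"ay":0,"az":0,"hand":5},
    {"x":0,"y":0,"z":-5,"ax":0,"ay":0,"az":0,"hand":5},
    {"x":0,"y":0,"z":-7,"ax":0,"ay":0,"az":0,"hand":5},
    {"x":-3,"y":0,"z":-9,"ax":0,"ay":0,"az":0,"hand":5},
    {"x":-6,"y":0,"z":-11,"ax":0,"ay":0,"az":0,"hand":5},
    {"x":-9,"y":0,"z":-12,"ax":0,"ay":0,"az":0,"hand":5},
    {"x":-12,"y":0,"z":-12,"ax":0,"ay":0,"az":0,"hand":5},
    {"x":-12,"y":0,"z":-12,"ax":0,"ay":0,"az":0,"hand":5}
  ]
}}

```text
clock: 16.43
tool_pos: [0.3574, 0.0012, 0.2483]
orientation: [[0.968, 0.252, -0.0], [0.252, -0.968, -0.001], [-0.0, 0.001, -1.0]]
wrist_force: [-0.8, 1.2, -0.3]
width: 0.05
```

Run:
```python
from h import *
snap('top','top4');snap('side','side4')
delta([.4781,.0315,.1275],-75.4)
for n in('side4','top4'):
    P,im=cloud(n);hsv=cv2.cvtColor(im,cv2.COLOR_RGB2HSV)
    r=np.hypot(P[:,:,0]-.478,P[:,:,1]-.0314)
    B=(r<.04)&(hsv[:,:,1]<70)&(P[:,:,2]>.122)&(P[:,:,2]<.155);Q=P[B]
    if len(Q)>10:
        z=np.percentile(Q[:,2],85);T=Q[Q[:,2]>z-.004];print(n,len(Q),'top z',np.round(z,4),cv2.minAreaRect((T[:,:2]*1000).astype(np.float32)))
    B=(r>.008)&(r<.0135)&(P[:,:,2]>.1)&(P[:,:,2]<.115); print('collar',B.sum(),np.round(np.percentile(P[B][:,2],[25,50,75]),4) if B.any() else '')
t=cv2.imread('pics/top4.png')[240:340,160:280];s=cv2.imread('pics/side4.png')[140:240,200:320]
cv2.imwrite('pics/c4.png',np.hstack([cv2.resize(a,(400,333),interpolation=cv2.INTER_CUBIC) for a in(t,s)]))
```

```text
t 16.53 p [0.3613 0.0011 0.2483] yaw -75.45 q [-17.7  -5.9 110.3   0.   75.3  57.8] F [ 1.5 -0.6  0.3] M [ 0.01 -0.05  0.02] w 0.0501
xyz cm [12.04 -0.02 12.11] a [ 0.09 -0.15 -0.05]
side4 427 top z 0.1418 ((478.600830078125, 28.31951141357422), (59.40331268310547, 13.378155708312988), 12.960284233093262)
collar 52 [0.1064 0.1071 0.1076]
top4 356 top z 0.1434 ((477.986572265625, 31.227127075195312), (58.986305236816406, 11.854701042175293), 15.02663803100586)
collar 73 [0.1064 0.1072 0.108 ]
```

View pics/c4.png

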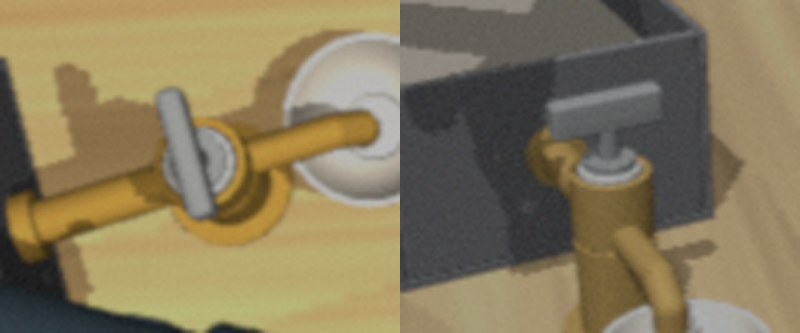

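The final crop shows the plug upright, with its collar on the bush at (200,160) in the top view and (608,165) in the side view. The bar is square across the pipe and the gripper is clear. Handing in.

```bash
python3 -c "
from rig import ctrl
print(ctrl.hand_in())"
```

```text
the job is handed in; nothing more can be done
None
```

I took the steel plug from the drying block, set it in the cock with its handle in line with the pipe, worked it home and handed the job in at about 16.5 s. To seat it I turned it a quarter turn, rocking it back and forth as it sank, with about 16 N of downward push at most by the readings at the end of each move.

**Seating:** At the end the push rose from about 12 to 16 N while the plug stopped sinking. A further 20° rock at constant height changed neither, so I take the collar to be resting on the bush.

**Last pictures, plug let go:**
- The bar's centre is at (478.0, 31.2) mm in the top view, within 0.5 mm of the cock's axis.
- The handle lies at 15.0° in the top view, against 14.6° for square across the pipe.
- The collar's top is at 107 mm, 5 mm above the bush's top at about 102–103 mm, so there is no visible gap.
- The gripper is clear, about 12 cm away from and 12 cm above where it let go.

**What disagreed or was not checked:**
- The side view put the bar 3 mm lower in y and at 13.0°. That view sees the bar's side as well as its top, so I trusted the top view.
- The bar-top height (142–143 mm) and the collar height differ by about 1 mm on where the collar sits.
- The spread of the bush segments could not be measured directly.
- I did not measure the bowl, jar or brush again. The arm met no unexpected force near them.

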